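Bayonet anvil into the leather setting block

TASK

Take the bar-headed anvil (the die with the two lugs at its foot) from the wooden tray, push it down through the slots of the setting block's bayonet socket against the spring until its collar is flush with the block, and turn it a quarter turn clockwise seen from above. Finish while still gripping it there, pressed fully home and turned, because a colleague will then tighten the locking screw: if you let go, the spring lifts it. Leave the other two dies standing in the tray.

Things in the scene. Friction and masses are not known exactly. Their poses are not given: they have to be found in the camera images.
- anvil: Steel anvil, 67 mm tall, 0.2-0.37 kg, upright in the tray. Origin: centre of its foot; z up. Shank 24 mm diameter, 0-22 mm up; two lugs at the foot, 6 mm high, 9 mm wide, out to 18.5 mm along +x and -x; collar 48 mm diameter, 22-28 mm up; bar head 28-62 mm up, 40 mm along x (as the lugs), 26 mm across its flats along y (grip here); dome to 67 mm. Half-turn symmetric.
- anvil_collar (a point): Point on the anvil's axis at the underside of the collar, 22 mm above the foot.
- socket: Grey setting block with steel top, fixed: 110 x 110 mm, 60 mm tall, on a 140 mm square foot plate. Origin: centre of the underside; z up. Keyhole in the top: opening 24 mm along x by 27 mm along y, with two slots 13 mm wide reaching 21 mm from the centre along +x and -x; top plate 12 mm thick, hollow below. Locking screw (look only) on the -x face, 10 mm proud.
- socket_mouth (a point): Centre of the keyhole at the block's top, 60 mm above the table; x along the slots, z up. The anvil enters with its x along this x (either way). With the collar flush the lugs are 4 mm below the plate and turn clockwise from above to a stop at 90 to 97 degrees (anvil's x then along this y); anticlockwise is blocked by a stop.
- plunger (a joint): Spring plunger under the keyhole, its top 48 mm above the table when free. Value = how far it is pushed down, m: 0 free, 0.010 when the anvil's collar is flush. The anvil's foot meets it after 12 mm of insertion; pushing takes 5 N at first and 12 N when flush. Let go in the turned position, the anvil rises 4 mm (0.006).
- tray: Fixed shallow wooden tray, 130 x 280 mm, 18 mm tall, walls 6 mm thick, inner floor 6 mm above the table. Origin: centre of its underside. The three dies stand in a row along its y axis, 85 mm apart, in any order.
- round_die: Steel die, a plain round post 58 mm tall, 28 mm diameter below and 36 mm above, without lugs, standing in the tray. Origin: centre of its foot, z up. To be left standing.
- pin_die: Slim steel die 74 mm tall: a 34 mm round foot 14 mm high, then a 16 mm pin with a pointed end, standing in the tray. Origin: centre of its foot, z up. To be left standing.
Not all that is in view belongs to the job. Leave any pink or purple look-alike of the round_die alone.

How it is judged:
On the way, in this order (a step that is already met when the one before it is completed fails the run):
1. the anvil's lugs are pushed down through the slots and its collar reaches the block's top, not yet turned (z of anvil_collar in the frame of socket_mouth below 0.0035 m and horizontal distance between anvil_collar and socket_mouth below 0.005 m and angle between the x axis of anvil and the x axis of socket, either way round below 0.6 rad), for 0.05 s.
2. the anvil is turned a quarter turn with its lugs under the plate (z of anvil_collar in the frame of socket_mouth below 0.005 m and horizontal distance between anvil_collar and socket_mouth below 0.005 m and angle between the x axis of anvil and the y axis of socket, either way round below 0.3 rad), for 0.1 s.
At the end, for the whole second after the job is handed in: The anvil is upright in the keyhole (within 5 mm), collar within 2 mm of the block's top and plunger pushed down over 8 mm, lugs turned to within 0.3 rad of square to the slots, fingers still gripping it (over 2 N); the other two dies stand in the tray (z of anvil_collar in the frame of socket_mouth below 0.002 m and horizontal distance between anvil_collar and socket_mouth below 0.005 m and angle between anvil's own z axis and vertical below 0.1 rad and angle between the x axis of anvil and the y axis of socket, either way round below 0.3 rad and value of joint plunger above 0.008 m and contact force between the fingers and anvil above 2 N and angle between each of round_die, pin_die's own z axis and vertical below 0.2 rad and horizontal distance between each of round_die, pin_die and tray below 0.15 m); the arm keeps its last pose, push and grip.
It fails at once if another die is knocked over (angle between any of round_die, pin_die's own z axis and vertical above 0.6 rad).
It fails at once if another die is taken out of the tray (height (world z) of any of round_die, pin_die above 0.04 m).
It also fails if it takes over 42 s, if anything falls off the work surface, if the arm or the gripper's body presses on something with over 40 N, if the wrist force passes 120 N, or if a joint passes its speed limit or range.

ROBOT

A 7-joint arm with a two-finger parallel gripper is mounted at the origin on the work surface. World frame = base frame: x ahead of the robot, y to its left, z up, the work surface at z = 0. Lengths are in m, angles in rad, forces in N, time in s.
With the tool pointing down it reaches from about 0.425 to 1.025 m from the base axis. Payload 3.6 kg.
Tool frame: the origin (TCP) lies midway between the tips of the shut fingers; the grasp point (between the pads) lies 19 mm behind it; z points along the fingers, y is the direction in which the jaws open and shut (so a half turn about z gives the same grasp; the last joint's range is limited). The gripper opens to 85 mm and grips with 20 to 120 N. Pads are 22 mm wide; open, the fingers measure 114 mm over their backs; the gripper's body (76 mm by 85 mm) begins 54 mm behind the grasp point. The pads swing forward as they close: fully open they stand 13 mm farther back than shut.
Start: joints at [1.071, 0.591, 0.048, 1.609, -0.033, 0.943, -0.034], TCP at [0.286, -0.666, 0.231] pointing down, gripper open.
Joint ranges: [-2.69, 2.69], [-0.47, 2.24], [-1.27, 1.36], [0.19, 2.51], [-1.53, 4.68], [0.08, 2.07], [-3.09, 3.09]. Speed limits (rad/s): [2.57, 2.57, 3.14, 3.14, 3.14, 3.14, 3.14].

INTERFACE

Orientations are given as a rotation vector (axis times angle).
In Python, from bench import read_state, vision, manip gives the robot as it stands.
- The arm moves only by the shell command python3 -m crank 'ROWS'. ROWS is a JSON object of lists of equal length, an entry for each row: "slide": the shift along the world's x, y, z in m, a list of three; "roll": the turn about the world's z in degrees; "fingers": the opening, from 0 (shut) to 1 (fully open). In form: {"slide": [[dx, dy, dz], ...], "roll": [roll, ...], "fingers": [fingers, ...]}. A call has 1 to 5 rows; each row is the pose to reach, as a shift and turn from the pose measured when the call began; what a row does not reach only later rows make up. A row lasts 1/12 s, in which the tool goes at most 41.7 mm and 7.16 degrees, less where a joint would pass 70% of its speed; a pose out of reach is approached as far as the arm can. A call with a gripper value outside its range is refused whole. The fingers move at their own pace and stop on an object; the grip force is fixed at half the most. Time passes only in rows, so rows that repeat a pose let the fingers close. It gives the time, the measured TCP pose, the force and the opening at its end, in the units of the state.
- read_state(): the state, without advancing time (a new reading comes with each control period).
- vision.read_camera(name): name is "side" or "top" or "wrist"; returns (picture, depth): 480x640x3 uint8, blue, green, red; 480x640 float32, m along the optical axis (not along the pixel's ray), 0 where there is no reading.
- vision.camera_info(name): a dict with "K" (3x3 intrinsics, pixels), "k1" (the pictures are not rectified: a ray, as slopes to the right and down, at radius r is drawn at 1 + k1 r^2 times it, then the intrinsics apply), "R" (3x3) and "t" (3): a world point X has camera coordinates R X + t; the wrist camera has in their place "tool_from_camera" (4x4, takes a point from camera to tool coordinates, whose origin is the TCP and whose axes are the flange's). Camera axes: x right, y down, z forward; pixel columns grow to the right and rows downward; lengths in m; the calibration is good to about 2 mm. A picture is of the moment at which its call begins: read the wrist's pose just before it. camera_info takes no time and is no camera call.
- manip.job_done(): hands the job in, once; it reports no verdict.
The state is a dict: "clock": time; "joint_positions": joint angles; "joint_velocities": joint speeds; "joint_torque": joint torques, N m; "eef_pos": TCP position; "orientation": TCP orientation; "wrist_force": force on the tool from outside, world axes, zero at the start; "wrist_torque": the same for the moment, N m; "opening": finger opening in m.
Only numpy, scipy, OpenCV 4.12 (cv2) and the standard library are available. Lean on these libraries where they do the work, as an engineer would, in place of code of your own. Each camera call takes 0.05 s, during which the arm holds its last target.

## Working session

There is one attempt and no reset: what is moved stays moved. The work goes in short steps, Python scripts to look and compute and a shell command to move; the robot and the scene stay as the last step left them, time stands still between calls to the robot, and variables do not carry over. Pictures are saved under pics/ and viewed, and the job is handed in when it is done.

```bash
mkdir -p pics; ls; cat > h.py <<'E'
import numpy as np,cv2
from bench import read_state,vision,manip
E
python3 - <<'E'
from h import *
print(read_state())
for n in("side","top","wrist"):
    p,d=vision.read_camera(n); cv2.imwrite(f"pics/{n}0.png",p); np.save(f"{n}0.npy",d)
    print(n,vision.camera_info(n))
E
```

```text
pics
{'clock': 0.0, 'joint_positions': array([ 1.07151026,  0.59211719,  0.04829201,  1.609845  , -0.03329358,
        0.94270681, -0.03367982]), 'joint_velocities': array([ 0.00012564, -0.00083389,  0.00198323, -0.00084308,  0.0015686 ,
        0.00122857,  0.00021167]), 'joint_torque': array([-7.83699652e-04, -5.48703003e+01,  1.54666275e+00, -1.98123747e+01,
        9.43036051e-03,  8.76131351e-03,  4.28969415e-06]), 'eef_pos': array([ 0.28586403, -0.66534836,  0.23013365]), 'orientation': array([-3.07496568e+00, -6.32770302e-01,  9.15364303e-04]), 'wrist_force': array([ 6.23156893e-04, -1.87607671e-01, -8.31716978e-01]), 'wrist_torque': array([-0.04564115, -0.04520763, -0.00046711]), 'opening': 0.08551060136710216}
side {'K': array([[477.2205585 ,   0.        , 318.5647941 ],
       [  0.        , 477.2205585 , 242.07063048],
       [  0.        ,   0.        ,   1.        ]]), 'k1': -0.028487758690281993, 'R': array([[ 0.97703471, -0.21296309,  0.00706349],
       [-0.13534513, -0.64585909, -0.75136391],
       [ 0.1645748 ,  0.73315262, -0.65985027]]), 't': array([-0.53874917, 
[... 280 characters left out ...]
[-0.98565349, -0.01430742, -0.16817401],
       [ 0.16770097,  0.02954981, -0.98539494]]), 't': array([-0.08952196,  0.55753067,  0.80481448])}
wrist {'K': array([[357.37900218,   0.        , 322.85645932],
       [  0.        , 357.37900218, 236.98155739],
       [  0.        ,   0.        ,   1.        ]]), 'k1': -0.07416719954698886, 'tool_from_camera': array([[ 3.78931142e-04, -9.58915576e-01, -2.83691337e-01,
         7.15472421e-02],
       [ 9.99999712e-01,  1.76697712e-04,  7.38453445e-04,
         4.44699603e-05],
       [-6.57986900e-04, -2.83691535e-01,  9.58915366e-01,
        -1.42891047e-01],
       [ 0.00000000e+00,  0.00000000e+00,  0.00000000e+00,
         1.00000000e+00]])}
```

View pics/side0.png

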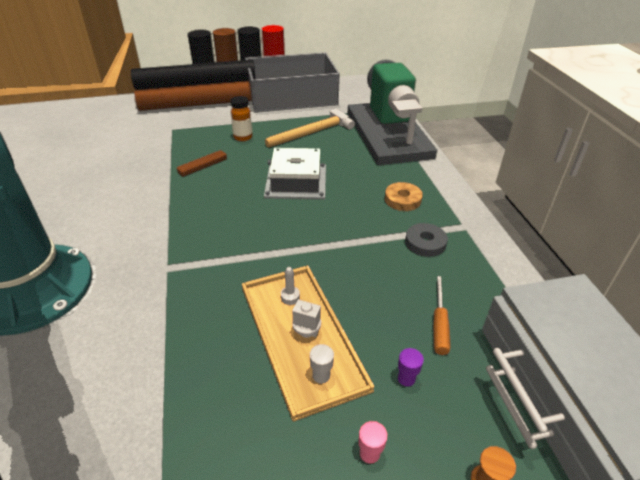

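View pics/top0.png

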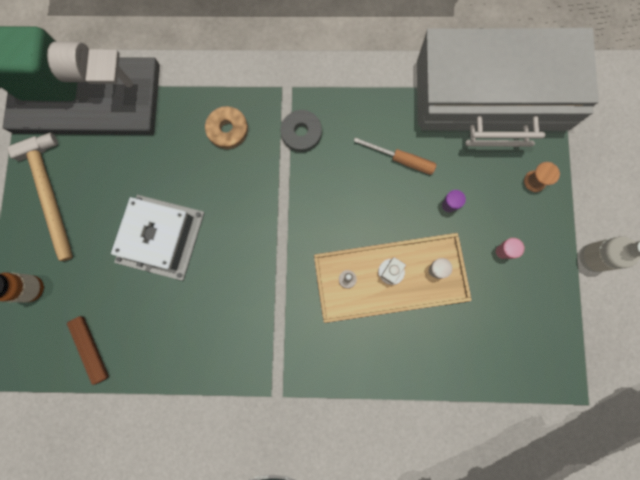

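View pics/wrist0.png

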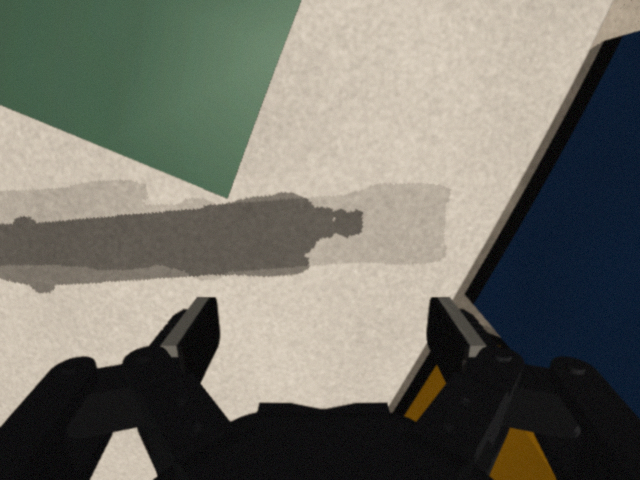

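The side and top views show the anvil as the middle die (side 306,318; top 392,271). The socket is at top (150,233), and the pin and round die are on either side of the anvil. I'll zoom in on both.

```bash
python3 - <<'E'
from h import *
p=cv2.imread("pics/top0.png");s=cv2.imread("pics/side0.png")
a=cv2.resize(p[180:290,95:215],None,fx=5,fy=5,interpolation=cv2.INTER_CUBIC)
b=cv2.resize(p[230:325,330:480],None,fx=5,fy=5,interpolation=cv2.INTER_CUBIC)
cv2.imwrite("pics/za.png",a);cv2.imwrite("pics/zb.png",b)
cv2.imwrite("pics/zc.png",cv2.resize(s[255:400,240:380],None,fx=4,fy=4,interpolation=cv2.INTER_CUBIC))
E
```

```text
(no output)
```

View pics/za.png

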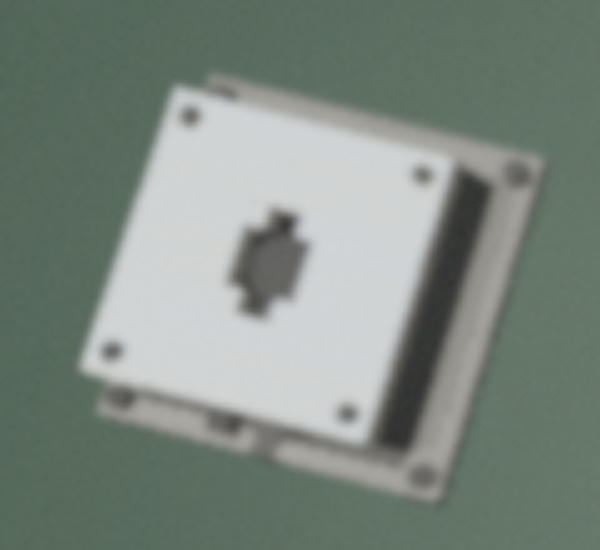

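View pics/zb.png

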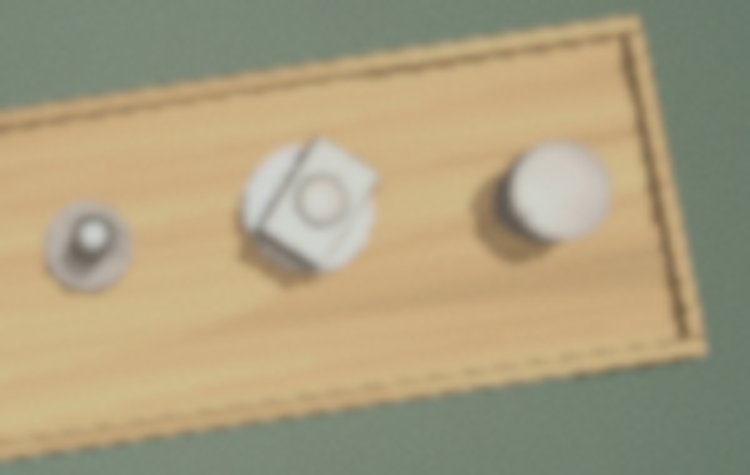

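View pics/zc.png

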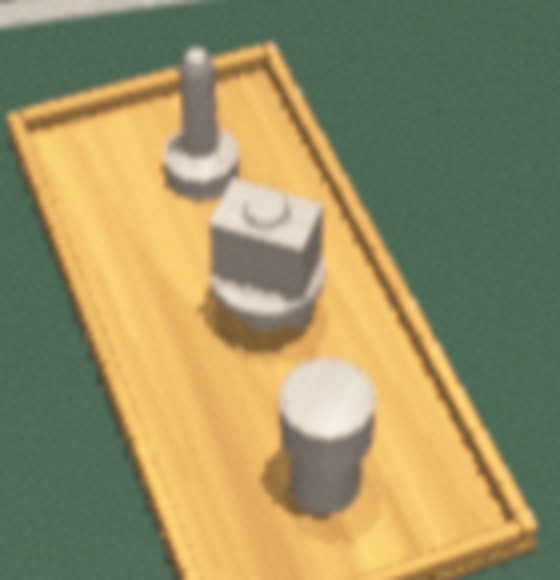

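```bash
cat >> h.py <<'E'
from scipy.spatial.transform import Rotation as Ro
def rays(name,uv,pose=None):
    c=vision.camera_info(name);K=c["K"]
    uv=np.atleast_2d(np.float64(uv))
    n=cv2.undistortPoints(uv[:,None],K,np.array([c["k1"],0,0,0.]))[:,0]
    d=np.c_[n,np.ones(len(n))]
    if name=="wrist":
        R=Ro.from_rotvec(pose["orientation"]).as_matrix();T=c["tool_from_camera"]
        return R@T[:3,3]+pose["eef_pos"], d@(R@T[:3,:3]).T
    return -c["R"].T@c["t"], d@c["R"]
def onplane(name,uv,z,pose=None):
    o,d=rays(name,uv,pose); return o+d*((z-o[2])/d[:,2])[:,None]
def project(name,X,pose=None):
    c=vision.camera_info(name);X=np.atleast_2d(X)
    if name=="wrist":
        R=Ro.from_rotvec(pose["orientation"]).as_matrix();T=c["tool_from_camera"]
        P=((X-pose["eef_pos"])@R-T[:3,3])@T[:3,:3]
    else: P=X@c["R"].T+c["t"]
    return cv2.projectPoints(P,np.zeros(3),np.zeros(3),c["K"],np.array([c["k1"],0,0,0.]))[0][:,0]
E
python3 - <<'E'
from h import *
np.set_printoptions(precision=4,suppress=True)
f=lambda p,ox,oy,s:(np.array(p,float)+.5)/s-.5+[ox,oy]
c=onplane("top",f([(173,86),(455,160),(368,445),(80,370)],95,180,5),.06)
print(c,c.mean(0)); 
k=onplane("top",f([(283,210),(255,318),(268,264)],95,180,5),.06);print(k)
for i in range(4):
    e=c[(i+1)%4]-c[i];print(np.linalg.norm(e),np.degrees(np.arctan2(e[1],e[0])))
h=onplane("top",f([(318,138),(380,185),(318,272),(262,228)],330,230,5),.068);print(h,h.mean(0))
for i in range(4):
    e=h[(i+1)%4]-h[i];print(np.linalg.norm(e),np.degrees(np.arctan2(e[1],e[0])))
print("dome",onplane("top",f([(321,199)],330,230,5),.071))
print("side dome",onplane("side",f([(268,209)],240,255,4),.070))
print("round",onplane("top",f([(560,191)],330,230,5),.064),"pin",onplane("top",f([(95,233)],330,230,5),.08))
s=read_state();M=Ro.from_rotvec(s["orientation"]).as_matrix();print(M)
E
```

```text
[[0.6154 0.2849 0.06  ]
 [0.5884 0.176  0.06  ]
 [0.4813 0.2006 0.06  ]
 [0.5073 0.3097 0.06  ]] [0.5481 0.2428 0.06  ]
[[0.5684 0.2393 0.06  ]
 [0.5276 0.2463 0.06  ]
 [0.5479 0.2432 0.06  ]]
0.11225424841705979 -103.9293804797483
0.10991163459852563 167.08317654118554
0.11217419964946557 76.60282027183455
0.11095492440326322 -12.88250324483578
[[ 0.5079 -0.2097  0.068 ]
 [ 0.4914 -0.2317  0.068 ]
 [ 0.4599 -0.2093  0.068 ]
 [ 0.4752 -0.1895  0.068 ]] [ 0.4836 -0.21    0.068 ]
0.027555603323041758 -126.97732781364999
0.038594521395971165 144.5619873388963
0.025065799841107753 52.358539187078044
0.03845226688155557 -31.71265926457404
dome [[ 0.4857 -0.2102  0.071 ]]
side dome [[ 0.4855 -0.2108  0.07  ]]
round [[ 0.4907 -0.2966  0.064 ]] pin [[ 0.4716 -0.1294  0.08  ]]
[[ 0.9187  0.3948 -0.0008]
 [ 0.3948 -0.9187  0.0016]
 [-0.0002 -0.0018 -1.    ]]
```

```bash
python3 -m crank '{"slide":[[0.016,0.037,0],[0.032,0.074,0],[0.048,0.111,0],[0.064,0.148,0],[0.08,0.185,0]],"roll":[7,14,21,28,35],"fingers":[1,1,1,1,1]}'; python3 -c "
from h import *;print(read_state())"
```

```text
clock: 0.57
eef_pos: [0.3662, -0.4786, 0.2302]
orientation: [-2.738, -1.536, 0.002]
wrist_force: [1.1, -0.6, 0.1]
opening: 0.0857
{'clock': 0.5667, 'joint_positions': array([ 0.9392736 ,  0.44182839, -0.13256289,  1.88806008,  0.07827243,
        0.81870275,  0.21735162]), 'joint_velocities': array([-0.36807571, -0.28550012, -0.45633489,  0.52497859,  0.23951671,
       -0.2253077 ,  0.50229884]), 'joint_torque': array([  2.98503913, -43.90830159,   0.73982896, -17.94445753,
        -0.08788069,   0.27319486,  -0.31699665]), 'eef_pos': array([ 0.36621346, -0.47858301,  0.23017976]), 'orientation': array([-2.73826895e+00, -1.53614423e+00,  1.66443615e-03]), 'wrist_force': array([ 1.13470689, -0.57317928,  0.07156941]), 'wrist_torque': array([-0.03581068,  0.01128711, -0.01714626]), 'opening': 0.08573233061880096}
```

```bash
python3 -m crank '{"slide":[[0.012,0.030,0],[0.024,0.060,0],[0.036,0.09,0],[0.048,0.12,0],[0.06,0.15,0]],"roll":[7,14,21,28,35],"fingers":[1,1,1,1,1]}';python3 -m crank '{"slide":[[0.012,0.025,0],[0.024,0.050,0],[0.036,0.075,0],[0.048,0.1,0],[0.06,0.118,0]],"roll":[7,14,21,28,35],"fingers":[1,1,1,1,1]}';  python3 -m crank '{"slide":[[0,0,0],[0,0,0],[0,0,0]],"roll":[7,14,17],"fingers":[1,1,1]}'
python3 - <<'E'
from h import *
s=read_state();p,d=vision.read_camera("wrist");cv2.imwrite("pics/w1.png",p)
np.save("w1.npy",d);import pickle;pickle.dump(s,open("w1.pkl","wb"))
M=Ro.from_rotvec(s["orientation"]).as_matrix();print(s["joint_positions"],s["eef_pos"],np.degrees(np.arctan2(M[1,1],M[0,1])))
E
```

```text
clock: 0.98
eef_pos: [0.4263, -0.327, 0.2301]
orientation: [-2.143, -2.295, 0.003]
wrist_force: [-0.4, 0.2, -0.3]
opening: 0.085
clock: 1.4
eef_pos: [0.4865, -0.2064, 0.2302]
orientation: [-1.342, -2.839, 0.003]
wrist_force: [-0.1, 0.8, -0.2]
opening: 0.085
clock: 1.65
eef_pos: [0.4866, -0.2056, 0.23]
orientation: [-0.898, -3.009, 0.003]
wrist_force: [0.1, -1.1, 0.7]
opening: 0.0854
[ 0.75928663  0.39821381 -0.57961215  2.03228488  0.30397386  0.79628149
  0.99077663] [ 0.48656732 -0.20562314  0.23000355] 56.76784260731237
```

View pics/w1.png

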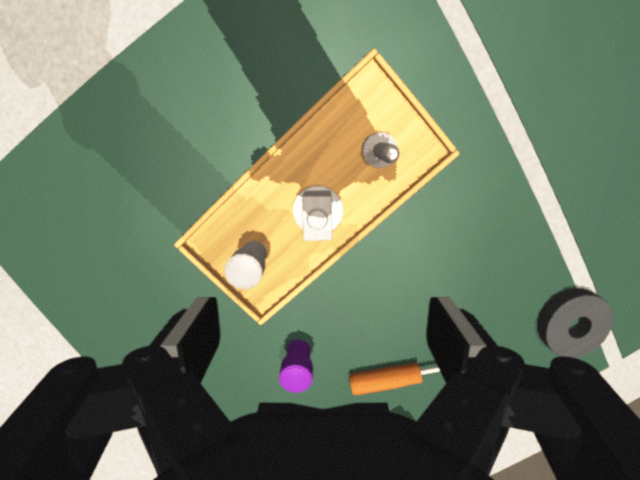

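```bash
python3 - <<'E'
from h import *
p=cv2.imread("pics/w1.png")
cv2.imwrite("pics/w1z.png",cv2.resize(p[175:250,280:355],None,fx=8,fy=8,interpolation=cv2.INTER_CUBIC))
E
```

```text
(no output)
```

View pics/w1z.png

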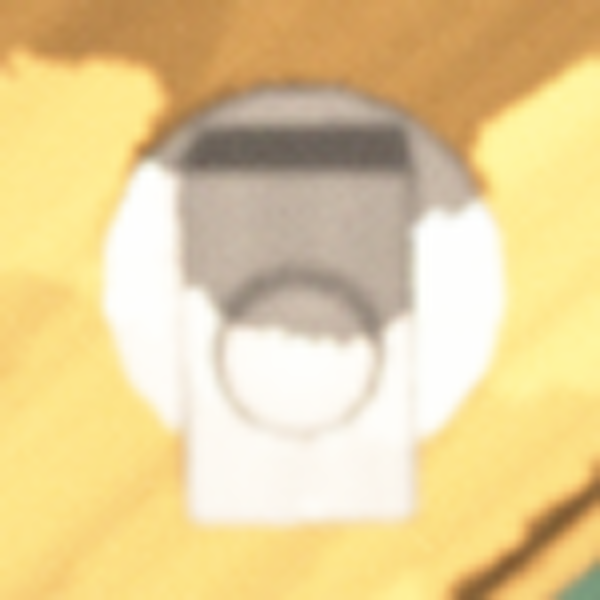

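The zoom shows the bar head's top face with corners at about (180,170), (411,170), (415,520) and (189,520), so it lies close to square with the jaws.

```bash
python3 - <<'E'
from h import *
import pickle
s=pickle.load(open("w1.pkl","rb"))
f=lambda p,ox,oy,s:(np.array(p,float)+.5)/s-.5+[ox,oy]
h=onplane("wrist",f([(180,170),(411,170),(415,520),(189,520)],280,175,8),.068,s)
print(h,h.mean(0))
for i in range(4):
    e=h[(i+1)%4]-h[i];print(np.linalg.norm(e),np.degrees(np.arctan2(e[1],e[0])))
print(onplane("wrist",f([(299,355)],280,175,8),.070,s))
E
```

```text
[[ 0.46018602 -0.21089507  0.068     ]
 [ 0.47381494 -0.19007598  0.068     ]
 [ 0.50715627 -0.21107506  0.068     ]
 [ 0.49336239 -0.23217184  0.068     ]] [ 0.48362991 -0.21105449  0.068     ]
0.02488336627885966 56.78980385858239
0.03940311352602915 -32.20360171753287
0.025206056430713025 -123.1782020185883
0.03941284031044773 147.3270060871944
[[ 0.4839181 -0.2111721  0.07     ]]
```

```bash
python3 -m crank '{"slide":[[-0.002,-0.005,-0.03],[-0.002,-0.005,-0.06],[-0.002,-0.005,-0.09],[-0.002,-0.005,-0.12],[-0.002,-0.005,-0.13]],"roll":[0.4,0.4,0.4,0.4,0.4],"fingers":[1,1,1,1,1]}'; python3 -m crank '{"slide":[[0,0,-0.02],[0,0,-0.04],[0,0,-0.055],[0,0,-0.062],[0,0,-0.062]],"roll":[0,0,0,0,0],"fingers":[1,1,1,1,1]}'
python3 - <<'E'
from h import *
for n in("side","wrist"):
    s=read_state();p,d=vision.read_camera(n);cv2.imwrite(f"pics/{n}2.png",p)
p=cv2.imread("pics/side2.png");cv2.imwrite("pics/side2z.png",cv2.resize(p[220:400,220:400],None,fx=3,fy=3))
M=Ro.from_rotvec(s["orientation"]).as_matrix();print(s["eef_pos"],np.degrees(np.arctan2(M[1,1],M[0,1])))
E
```

```text
clock: 2.12
eef_pos: [0.4817, -0.2107, 0.0964]
orientation: [-0.89, -3.004, 0.003]
wrist_force: [-0.6, 0.4, 0.0]
opening: 0.0853
clock: 2.53
eef_pos: [0.4812, -0.2106, 0.0336]
orientation: [-0.89, -3.002, 0.003]
wrist_force: [0.0, -0.7, 0.1]
opening: 0.0852
[ 0.4818226  -0.21070733  0.03453359] 56.99205254793522
```

View pics/side2z.png

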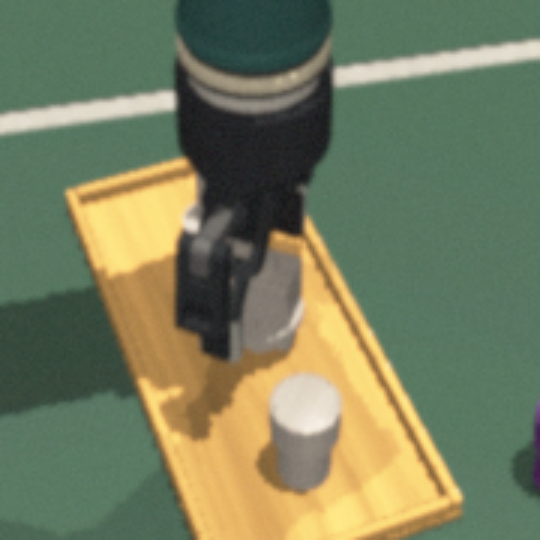

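View pics/wrist2.png

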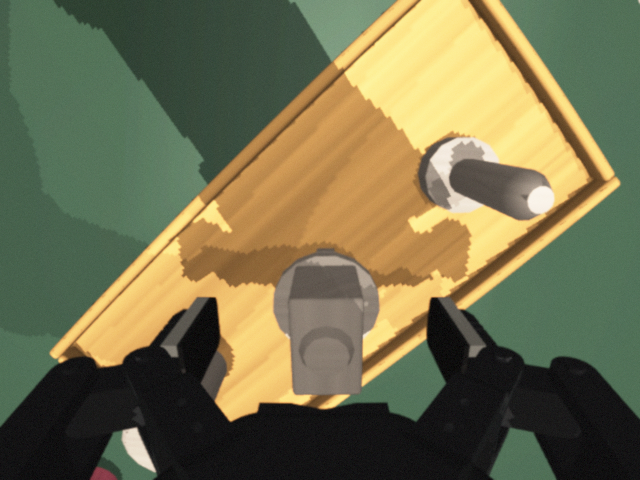

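```bash
python3 - <<'E'
from h import *
p=cv2.imread("pics/wrist2.png")
cv2.imwrite("pics/w2z.png",cv2.resize(p[240:400,265:395],None,fx=4,fy=4,interpolation=cv2.INTER_CUBIC))
s=read_state();print(s["eef_pos"],onplane("wrist",[(327,351)],.070,s))
h=onplane("wrist",[(289,299),(363,299),(361,394),(292,393)],.068,s);print(h,h.mean(0))
print(project("wrist",[[.4845,-.211,.070]],s))
E
```

```text
[ 0.48228409 -0.21084348  0.03510891] [[ 0.48395118 -0.21081675  0.07      ]]
[[ 0.46081659 -0.21127493  0.068     ]
 [ 0.47448963 -0.19014516  0.068     ]
 [ 0.50796    -0.21106334  0.068     ]
 [ 0.49350839 -0.23257388  0.068     ]] [ 0.48419365 -0.21126433  0.068     ]
[[327.4064384  352.36465185]]
```

View pics/w2z.png

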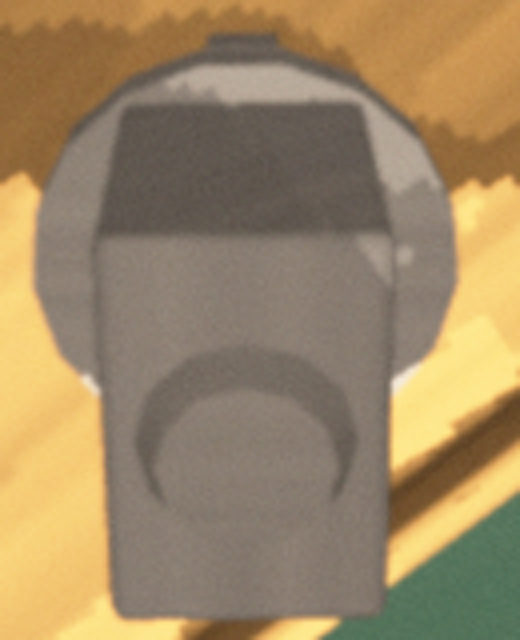

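```bash
python3 -m crank '{"slide":[[0.002,0,0.003],[0.002,0,0.003],[0.002,0,0.003]],"roll":[0,0,0],"fingers":[1,1,1]}'; python3 -m crank '{"slide":[[0,0,0],[0,0,0],[0,0,0],[0,0,0],[0,0,0]],"roll":[0,0,0,0,0],"fingers":[0.6,0.4,0,0,0]}'; python3 -m crank '{"slide":[[0,0,0],[0,0,0],[0,0,0],[0,0,0],[0,0,0]],"roll":[0,0,0,0,0],"fingers":[0,0,0,0,0]}'
```

```text
clock: 2.88
eef_pos: [0.4854, -0.2112, 0.0393]
orientation: [-0.892, -3.008, 0.003]
wrist_force: [0.1, -0.1, -0.6]
opening: 0.0849
clock: 3.3
eef_pos: [0.4853, -0.2112, 0.0393]
orientation: [-0.892, -3.007, 0.003]
wrist_force: [-2.0, 0.4, 14.9]
opening: 0.0257
clock: 3.72
eef_pos: [0.4854, -0.2113, 0.0395]
orientation: [-0.892, -3.008, 0.003]
wrist_force: [-0.2, -0.2, 4.0]
opening: 0.025
```

```bash
python3 -m crank '{"slide":[[0,0,0.01],[0,0,0.035],[0,0,0.065],[0,0,0.095],[0,0,0.125]],"roll":[0,0,0,0,0],"fingers":[0,0,0,0,0]}'
python3 - <<'E'
from h import *
for n in("side","wrist"):
    s=read_state();p,d=vision.read_camera(n);cv2.imwrite(f"pics/{n}3.png",p)
print(s["eef_pos"],s["wrist_force"],s["wrist_torque"],s["opening"])
E
```

```text
clock: 4.13
eef_pos: [0.4842, -0.2109, 0.1654]
orientation: [-0.891, -3.005, 0.002]
wrist_force: [0.5, -0.8, -2.3]
opening: 0.0252
[ 0.48791285 -0.21171634  0.17075997] [0.99370273 0.19620043 0.87866803] [-0.02048867 -0.13697114 -0.0256388 ] 0.025084543394020775
```

View pics/wrist3.png

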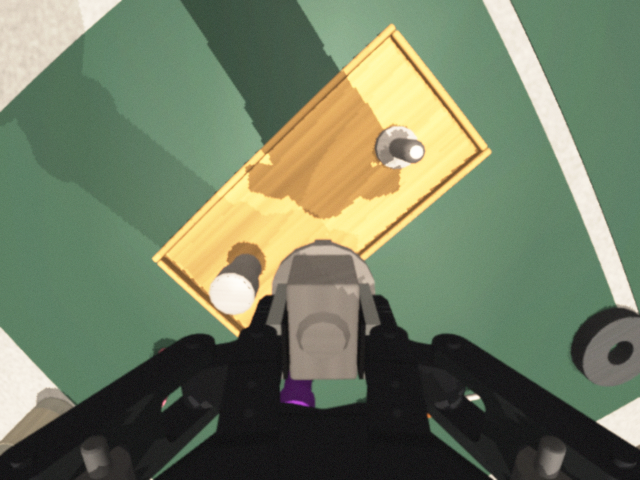

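View pics/side3.png

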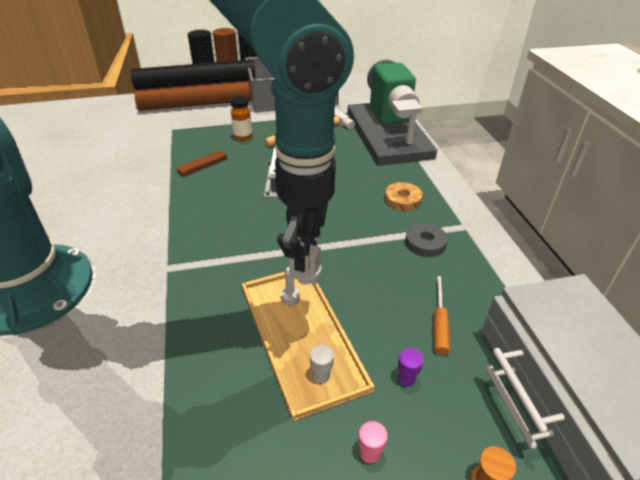

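```bash
python3 -m crank '{"slide":[[0.01,0.034,0],[0.02,0.07,0],[0.03,0.106,0],[0.04,0.142,0],[0.05,0.178,0]],"roll":[2,4,6,8,10],"fingers":[0,0,0,0,0]}'; python3 -m crank '{"slide":[[0.01,0.036,0],[0.02,0.072,0],[0.03,0.108,0],[0.04,0.144,0],[0.05,0.18,0]],"roll":[2,4,6,8,10],"fingers":[0,0,0,0,0]}';python3 -m crank '{"slide":[[0.01,0.034,0],[0.02,0.064,0],[0.024,0.076,0],[0.024,0.083,0],[0.024,0.083,0]],"roll":[0,0,0,0,0],"fingers":[0,0,0,0,0]}';python3 -m crank '{"slide":[[0,0,0],[0,0,0]],"roll":[0,0],"fingers":[0,0]}'
python3 - <<'E'
from h import *
import pickle
for n in("side","top","wrist"):
    s=read_state();p,d=vision.read_camera(n);cv2.imwrite(f"pics/{n}4.png",p)
pickle.dump(s,open("w4.pkl","wb"))
M=Ro.from_rotvec(s["orientation"]).as_matrix();print(s["joint_positions"],s["eef_pos"],s["joint_velocities"].max(),np.degrees(np.arctan2(M[1,1],M[0,1])))
E
```

```text
clock: 4.65
eef_pos: [0.537, -0.0326, 0.1677]
orientation: [0.625, 3.077, -0.004]
wrist_force: [0.4, -0.8, -1.4]
opening: 0.0252
clock: 5.07
eef_pos: [0.5859, 0.1485, 0.1661]
orientation: [-0.352, -3.121, 0.006]
wrist_force: [1.4, 0.0, -2.2]
opening: 0.0255
clock: 5.48
eef_pos: [0.6085, 0.2327, 0.165]
orientation: [-0.348, -3.118, 0.007]
wrist_force: [-0.3, 0.8, -2.8]
opening: 0.0253
clock: 5.65
eef_pos: [0.6075, 0.2298, 0.1639]
orientation: [-0.351, -3.116, 0.012]
wrist_force: [-0.3, -0.1, -2.3]
opening: 0.0252
[-0.03044627  0.64319231 -0.59903961  1.81220375  0.47440514  0.84172138
  0.48342553] [0.60817659 0.23008025 0.16449903] 0.0011862353871378677 77.1371670053641
```

View pics/wrist4.png

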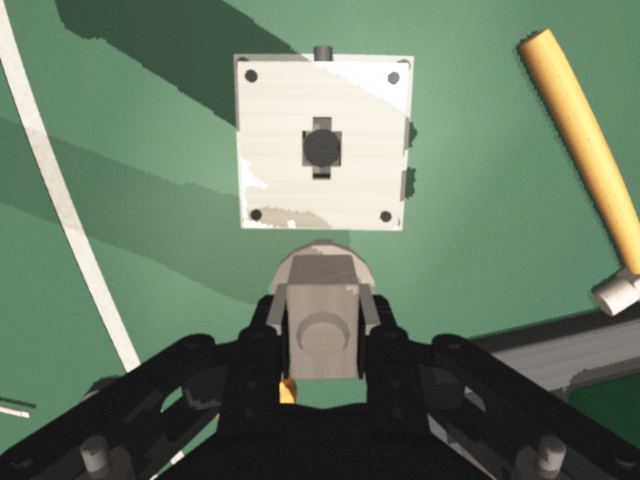

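View pics/side4.png

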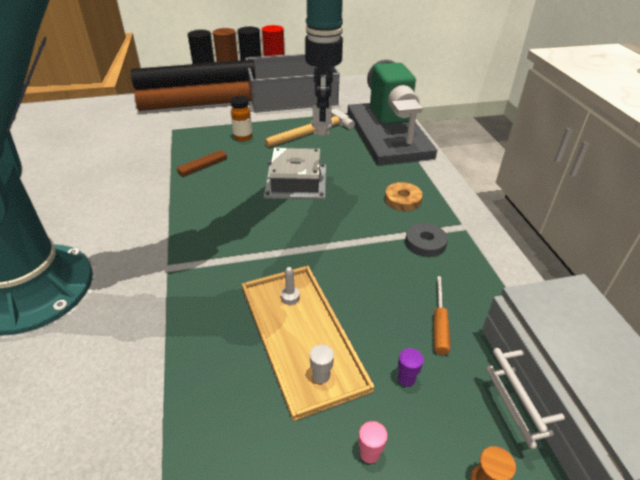

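```bash
python3 - <<'E'
from h import *
p=cv2.imread("pics/wrist4.png")
cv2.imwrite("pics/w4k.png",cv2.resize(p[50:245,225:425],None,fx=3,fy=3,interpolation=cv2.INTER_CUBIC))
cv2.imwrite("pics/w4a.png",cv2.resize(p[235:390,255:395],None,fx=4,fy=4,interpolation=cv2.INTER_CUBIC))
E
```

```text
(no output)
```

View pics/w4k.png

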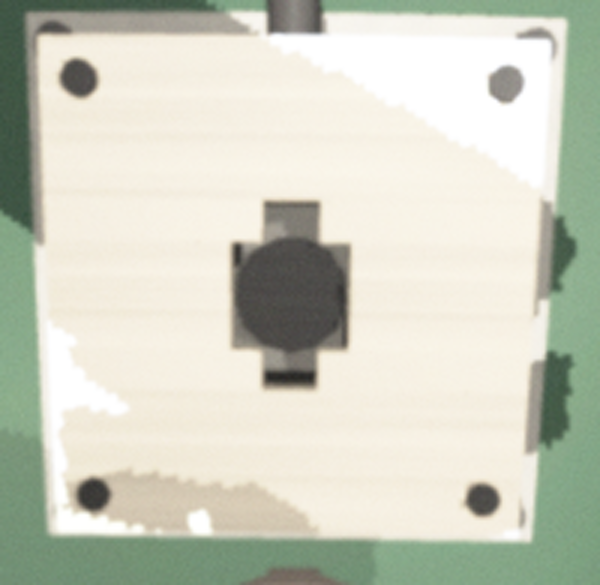

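View pics/w4a.png

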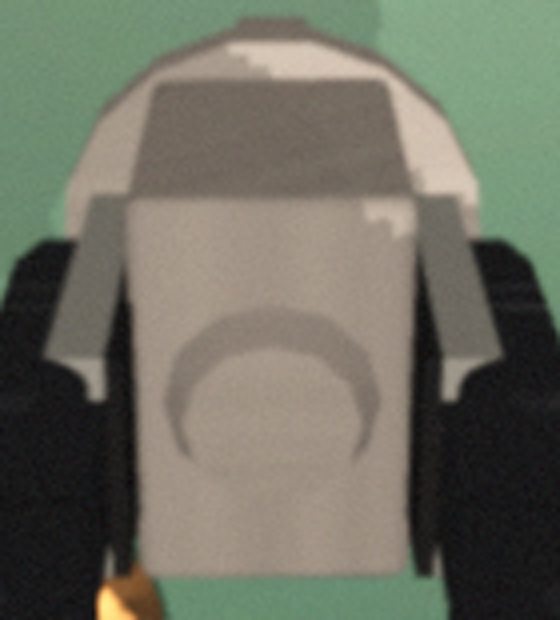

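```bash
python3 - <<'E'
from h import *
import pickle
s=pickle.load(open("w4.pkl","rb"));z=s["eef_pos"][2]
f=lambda p,ox,oy,s:(np.array(p,float)+.5)/s-.5+[ox,oy]
ang=lambda e:np.degrees(np.arctan2(e[1],e[0]))
k=onplane("wrist",f([(292,202),(290,386),(232,296),(349,296)],225,50,3),.06,s)
print("slots",k[0],k[1],k[:2].mean(0),np.linalg.norm(k[0]-k[1]),ang(k[0]-k[1]));print("open",k[2:].mean(0),np.linalg.norm(k[2]-k[3]),ang(k[3]-k[2]))
c=onplane("wrist",f([(38,35),(552,40),(530,540),(50,533)],225,50,3),.06,s);print("corners",c.mean(0))
for i in range(4):
    e=c[(i+1)%4]-c[i];print(np.linalg.norm(e),ang(e))
h=onplane("wrist",f([(128,197),(414,197),(407,576),(144,572)],255,235,4),z+.0287,s);print("anvil",h.mean(0),h.mean(0)-s["eef_pos"])
for i in range(4):
    e=h[(i+1)%4]-h[i];print(np.linalg.norm(e),ang(e))
# lug tip top edge
print(onplane("wrist",f([(272,18)],255,235,4),z+.0287-.062+.006,s)-s["eef_pos"])
M=Ro.from_rotvec(s["orientation"]).as_matrix();print(M)
E
```

```text
slots [0.52725551 0.24664382 0.06      ] [0.56678768 0.23713559 0.06      ] [0.54702159 0.24188971 0.06      ] 0.040659557838642765 166.4761604453124
open [0.54703971 0.24176934 0.06      ] 0.02637721655647275 77.16774512619202
corners [0.54769107 0.24199328 0.06      ]
0.11043761599368056 76.55840324821517
0.11126051276269665 -12.216600383791738
0.11522156846269778 -103.59565691474783
0.11095133783430569 165.31638242035007
anvil [0.60599009 0.23030483 0.19319903] [-0.0021865   0.00022458  0.0287    ]
0.024879946177895226 77.34430841192169
0.03955294024610694 -12.007770202639648
0.025189802076498093 -103.57630305495319
0.03914593920880764 167.55019267635782
[[-0.02094325  0.00393053 -0.0273    ]]
[[-0.97489269  0.2226119  -0.00530906]
 [ 0.22264295  0.97488018 -0.00622464]
 [ 0.00379001 -0.00725038 -0.99996653]]
```

```bash
python3 -m crank '{"slide":[[-0.02,0.004,0],[-0.04,0.008,0],[-0.059,0.0117,-0.01],[-0.059,0.0117,-0.03],[-0.059,0.0117,-0.05]],"roll":[-0.3,-0.3,-0.3,-0.3,-0.3],"fingers":[0,0,0,0,0]}'
python3 - <<'E'
from h import *
s=read_state();s=read_state()
for n in("side","top","wrist"):
    s=read_state();p,d=vision.read_camera(n);cv2.imwrite(f"pics/{n}5.png",p)
print(s["eef_pos"],s["wrist_force"])
p=cv2.imread("pics/side5.png");a=cv2.resize(p[110:215,250:350],None,fx=5,fy=5,interpolation=cv2.INTER_CUBIC)
cv2.imwrite("pics/s5z.png",a)
E
```

```text
clock: 6.22
eef_pos: [0.5488, 0.2421, 0.1155]
orientation: [-0.358, -3.119, 0.008]
wrist_force: [0.8, -0.8, -2.4]
opening: 0.0253
[0.5474248  0.23959378 0.11239449] [-0.99866602 -1.24808142 -2.42140302]
```

View pics/s5z.png

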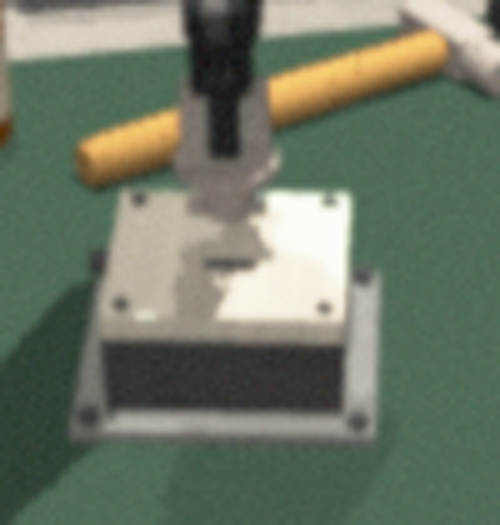

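View pics/wrist5.png

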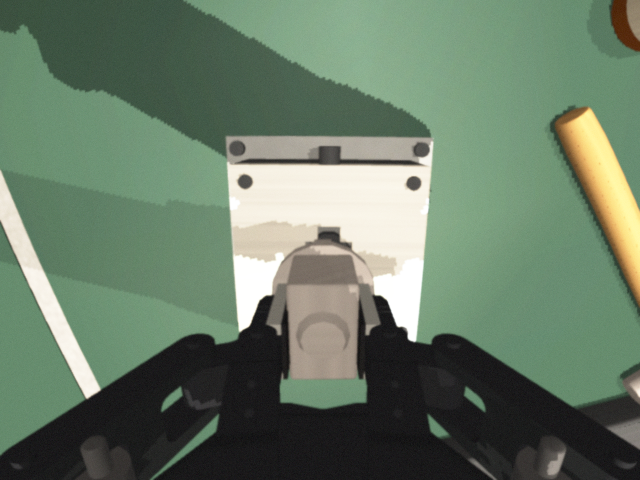

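```bash
python3 - <<'E'
from h import *
s=read_state();print(s["eef_pos"])
p=cv2.imread("pics/wrist5.png");cv2.imwrite("pics/w5z.png",cv2.resize(p[220:290,270:390],None,fx=6,fy=6,interpolation=cv2.INTER_CUBIC))
k=onplane("wrist",[(329.5,227.5),(245,182),(414,183)],.06,s);print(k)
u=np.array([np.cos(np.radians(-13.2)),np.sin(np.radians(-13.2))])
print("centre",k[0,:2]+.021*u, "tcp offset for anvil:",np.degrees(np.arctan2(*(k[2]-k[1])[1::-1])))
c=onplane("wrist",[(322,328)],s["eef_pos"][2]+.031,s);print(c)
s4=__import__("pickle").load(open("w4.pkl","rb"))
k4=onplane("wrist",(np.array([(79,77),(506,84)])+.5)/3-.5+[225,50],.06,s4);print(k4)
E
```

```text
[0.54862829 0.24050202 0.1138118 ]
[[0.52946345 0.24783761 0.06      ]
 [0.49348572 0.20809213 0.06      ]
 [0.51519696 0.29900814 0.06      ]]
centre [0.54990861 0.24304224] tcp offset for anvil: 76.56900018184933
[[0.54290077 0.24130309 0.1448118 ]]
[[0.49124517 0.20758048 0.06      ]
 [0.51327595 0.29727048 0.06      ]]
```

View pics/w5z.png

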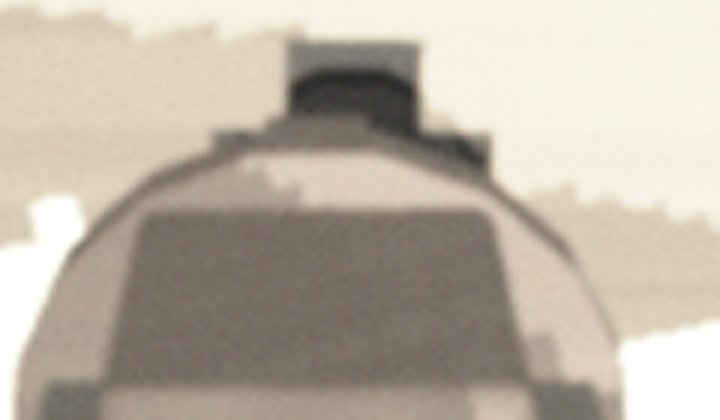

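```bash
python3 - <<'E'
from h import *
S=[]
for i in range(3):
    s=read_state();S.append(np.r_[s["eef_pos"],s["orientation"],s["clock"]])
    p,d=vision.read_camera("wrist" if i<2 else "top")
    cv2.imwrite(f"pics/q{i}.png",p)
print(np.array(S).round(4));s=read_state();print(s["eef_pos"],s["orientation"])
z=s["eef_pos"][2]
lug=onplane("wrist",[(324,238.5)],z-.0333+.006,s);print("lug",lug,"slot",onplane("wrist",[(328.8,226.7)],.06,s))
cv2.imwrite("pics/q2z.png",cv2.resize(p[180:290,95:215],None,fx=5,fy=5,interpolation=cv2.INTER_CUBIC))
p=cv2.imread("pics/q1.png");cv2.imwrite("pics/q1z.png",cv2.resize(p[220:290,270:390],None,fx=6,fy=6,interpolation=cv2.INTER_CUBIC))
E
```

```text
[[ 0.5486  0.2405  0.1138 -0.3606 -3.1143  0.0136  6.3667]
 [ 0.5497  0.2414  0.1149 -0.3611 -3.1164  0.0105  6.4167]
 [ 0.5503  0.2421  0.1156 -0.3611 -3.1178  0.0085  6.4667]]
[0.55056287 0.24237067 0.11594918] [-0.36111942 -3.11849614  0.00757185]
lug [[0.52954243 0.2472143  0.08864918]] slot [[0.53163906 0.24950406 0.06      ]]
```

View pics/q2z.png

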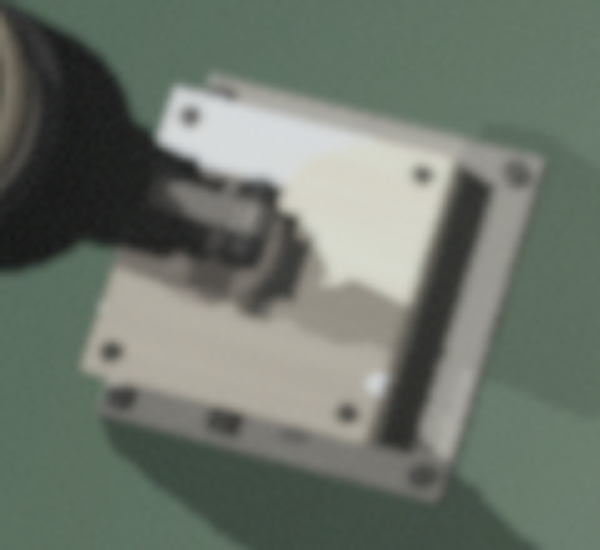

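View pics/q1z.png

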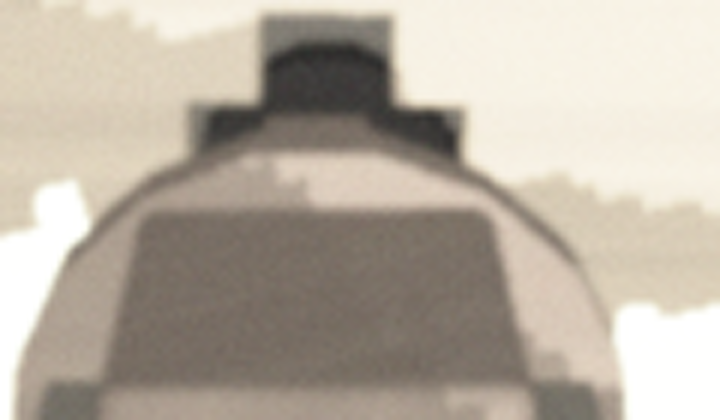

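```bash
python3 - <<'E'
from h import *
for i in range(8):
    s=read_state();p,d=vision.read_camera("wrist"); print(s["eef_pos"].round(4),s["orientation"].round(4))
cv2.imwrite("pics/r.png",p);cv2.imwrite("pics/rz.png",cv2.resize(p[220:290,270:390],None,fx=6,fy=6,interpolation=cv2.INTER_CUBIC))
E
```

```text
[0.5506 0.2424 0.1159] [-0.3611 -3.1185  0.0076]
[0.5506 0.2425 0.1161] [-0.361  -3.1187  0.0074]
[0.5505 0.2425 0.116 ] [-0.3607 -3.1187  0.0075]
[0.5503 0.2424 0.1159] [-0.3606 -3.1185  0.0078]
[0.5501 0.2424 0.1157] [-0.3602 -3.1182  0.0082]
[0.5499 0.2423 0.1155] [-0.3599 -3.1179  0.0086]
[0.5498 0.2423 0.1153] [-0.3598 -3.1176  0.0089]
[0.5497 0.2422 0.1152] [-0.3597 -3.1174  0.0092]
```

View pics/rz.png

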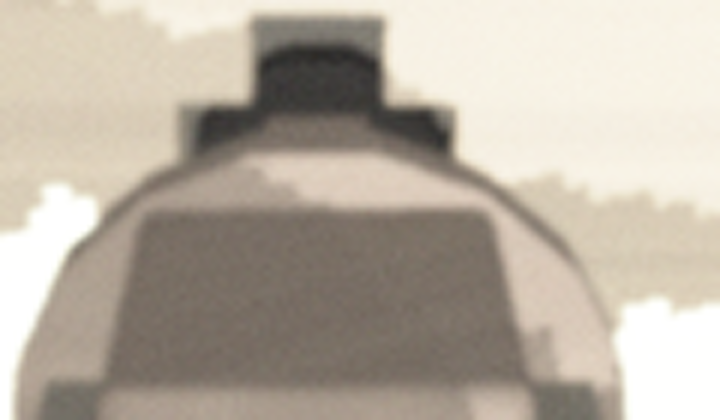

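```bash
python3 - <<'E'
from h import *
s=read_state();z=s["eef_pos"][2];print(s["eef_pos"])
f=lambda p:(np.array(p,float)+.5)/6-.5+[270,220]
k=onplane("wrist",f([(318,17),(180,107),(456,107)]),.06,s)
u=np.array([np.cos(np.radians(-13.2)),np.sin(np.radians(-13.2)),0])
print("hole",k[0]+.021*u,k[1:].mean(0)+.012*u)
l=onplane("wrist",f([(320,115)]),z-.0333+.006,s);print("anvil by lug",l+.0185*u)
h=onplane("wrist",f([(105,384),(525,384)]),z+.0287,s);print("anvil by head",h.mean(0)+.02*u)
E
```

```text
[0.54953702 0.24217872 0.11502882]
hole [0.54746116 0.2415926  0.06      ] [0.54739898 0.24160901 0.06      ]
anvil by lug [[0.54649178 0.2421952  0.08772882]]
anvil by head [0.5474543  0.24202177 0.14372882]
```

```bash
python3 -m crank '{"slide":[[0.0005,-0.0005,-0.008],[0.0005,-0.0005,-0.016],[0.0005,-0.0005,-0.022],[0.0005,-0.0005,-0.027],[0.0005,-0.0005,-0.029]],"roll":[0,0,0,0,0],"fingers":[0,0,0,0,0]}'
python3 - <<'E'
from h import *
for i in range(4):
    s=read_state();p,d=vision.read_camera("wrist"); print(s["eef_pos"].round(4),s["orientation"].round(4),s["wrist_force"].round(1),s["wrist_torque"].round(2))
cv2.imwrite("pics/t.png",p)
E
```

```text
clock: 7.33
eef_pos: [0.5493, 0.2412, 0.0845]
orientation: [-0.359, -3.115, 0.011]
wrist_force: [-0.3, 0.4, -2.1]
opening: 0.0251
[0.5493 0.2412 0.0845] [-0.3592 -3.1153  0.0115] [-0.3  0.4 -2.1] [-0.   -0.02  0.01]
[0.5493 0.2414 0.0846] [-0.359  -3.1153  0.0112] [ 1.   0.1 -2.9] [0.02 0.05 0.02]
[0.5496 0.2416 0.0851] [-0.359  -3.1159  0.0106] [ 0.8 -1.  -3.4] [-0.01 -0.09 -0.01]
[0.5498 0.2418 0.0856] [-0.3592 -3.1166  0.0098] [-0.6 -0.3 -2.3] [-0.03 -0.01 -0.02]
```

View pics/t.png

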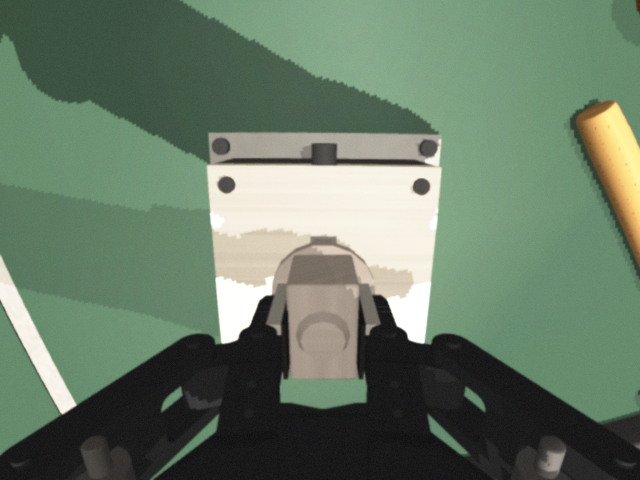

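```bash
python3 -m crank '{"slide":[[0,0,-0.004],[0,0,-0.008],[0,0,-0.011],[0,0,-0.014],[0,0,-0.015]],"roll":[0,0,0,0,0],"fingers":[0,0,0,0,0]}'
python3 - <<'E'
from h import *
for i in range(3):
    s=read_state();p,d=vision.read_camera("side"); print(s["eef_pos"].round(4),s["orientation"].round(4),s["wrist_force"].round(1),s["wrist_torque"].round(2))
cv2.imwrite("pics/u.png",cv2.resize(p[110:215,250:350],None,fx=5,fy=5,interpolation=cv2.INTER_CUBIC))
E
```

```text
clock: 7.95
eef_pos: [0.5506, 0.2424, 0.0719]
orientation: [-0.359, -3.119, 0.009]
wrist_force: [-2.2, -1.1, 9.4]
opening: 0.0251
[0.5506 0.2424 0.0719] [-0.3593 -3.1186  0.0088] [-2.2 -1.1  9.4] [-0.25  0.5   0.02]
[0.5506 0.2424 0.0719] [-0.3594 -3.1185  0.0089] [-1.9 -1.5  8.4] [-0.28  0.45 -0.03]
[0.5506 0.2424 0.0721] [-0.3594 -3.1186  0.0089] [-1.2 -1.5  8.4] [-0.29  0.44 -0.01]
```

View pics/u.png

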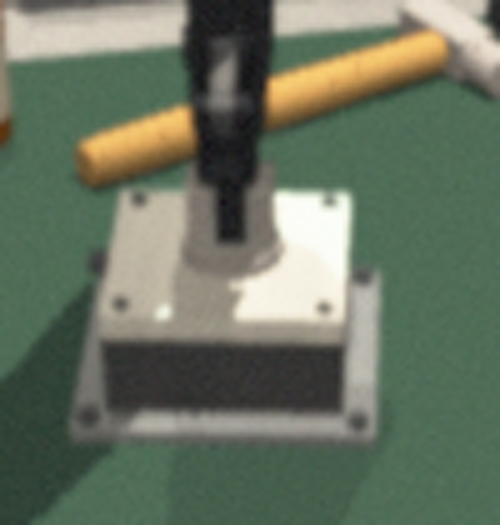

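```bash
python3 -m crank '{"slide":[[0,0,-0.002],[0,0,-0.004],[0,0,-0.004],[0,0,-0.004],[0,0,-0.004]],"roll":[0,0,0,0,0],"fingers":[0,0,0,0,0]}'
```

```text
clock: 8.52
eef_pos: [0.5507, 0.2424, 0.0716]
orientation: [-0.36, -3.121, 0.012]
wrist_force: [-6.8, -4.1, 24.5]
opening: 0.0252
```

```bash
python3 -m crank '{"slide":[[-0.0001,-0.0002,-0.003],[-0.0002,-0.0004,-0.003],[-0.0003,-0.0006,-0.003],[-0.0003,-0.0009,-0.003],[-0.0004,-0.0011,-0.003]],"roll":[-6,-12,-18,-24,-30],"fingers":[0,0,0,0,0]}'
```

```text
clock: 8.93
eef_pos: [0.5494, 0.243, 0.0716]
orientation: [-1.159, -2.918, 0.01]
wrist_force: [-7.3, -1.1, 19.8]
opening: 0.0252
```

```bash
python3 -m crank '{"slide":[[-0.0002,-0.0002,-0.003],[-0.0004,-0.0004,-0.003],[-0.0006,-0.0006,-0.003],[-0.0008,-0.0007,-0.003],[-0.001,-0.0007,-0.003]],"roll":[-6,-12,-18,-24,-30],"fingers":[0,0,0,0,0]}';python3 -m crank '{"slide":[[-0.0002,0,-0.003],[-0.0004,0,-0.003],[-0.0006,0,-0.003],[-0.0008,0,-0.003],[-0.001,0,-0.003]],"roll":[-6,-12,-18,-24,-29],"fingers":[0,0,0,0,0]}'
python3 - <<'E'
from h import *
for n in("side","top","wrist"):
    s=read_state();p,d=vision.read_camera(n);cv2.imwrite(f"pics/{n}7.png",p);print(s["eef_pos"].round(4),s["wrist_force"].round(1),s["wrist_torque"].round(2))
M=Ro.from_rotvec(s["orientation"]).as_matrix();print(s["joint_positions"],np.degrees(np.arctan2(M[1,1],M[0,1])),M[2])
p=cv2.imread("pics/side7.png");cv2.imwrite("pics/side7z.png",cv2.resize(p[110:215,250:350],None,fx=5,fy=5,interpolation=cv2.INTER_CUBIC))
E
```

```text
clock: 9.35
eef_pos: [0.5471, 0.2432, 0.0716]
orientation: [-1.877, -2.514, 0.011]
wrist_force: [-7.6, -2.0, 22.6]
opening: 0.0248
clock: 9.77
eef_pos: [0.5465, 0.2432, 0.0716]
orientation: [-2.45, -1.96, 0.008]
wrist_force: [-4.9, -3.5, 21.4]
opening: 0.0251
[0.5465 0.2432 0.0716] [-4.9 -3.5 21.4] [-0.62  0.85  0.2 ]
[0.5465 0.2431 0.0716] [-5.3 -3.1 21.1] [-0.66  0.92 -0.02]
[0.5466 0.2431 0.0716] [-4.8 -3.5 21.1] [-0.64  0.93 -0.09]
[-0.42150713  0.65409131 -0.10067168  1.99361643  0.12097169  0.50508685
 -0.82717516] -12.56811654181636 [-0.00165137 -0.00606055 -0.99998027]
```

View pics/side7z.png

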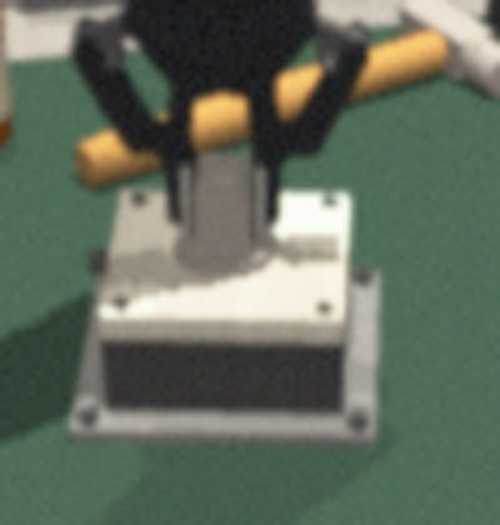

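View pics/wrist7.png

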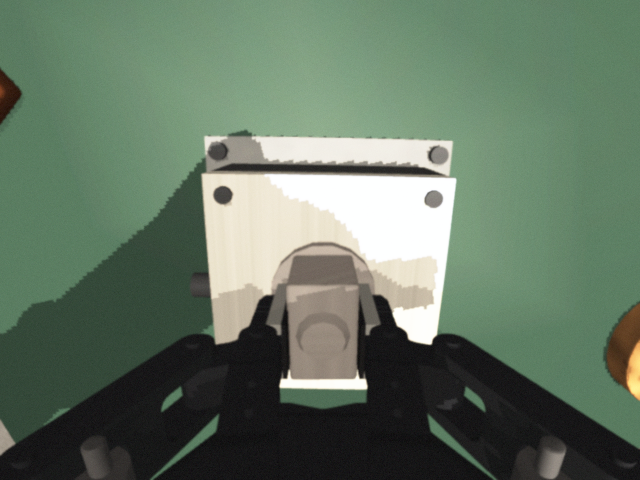

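```bash
python3 - <<'E'
from h import *
p=cv2.imread("pics/side7.png");print(p[285:380:1].shape)
print(manip.job_done());s=read_state();print(s["clock"],s["eef_pos"],s["wrist_force"],s["opening"])
E
```

```text
(95, 640, 3)
the job is handed in; nothing more can be done
None
the job is handed in; nothing more can be done
```

View pics/side7.png

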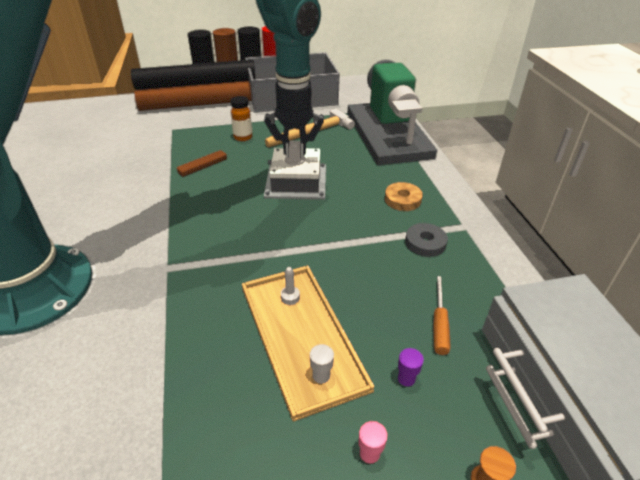

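I took the anvil from the tray, pushed it through the slots until its collar met the block, and turned it about 89° clockwise. I handed the job in at about 10 s of robot time, still gripping and pressing. No verdict is reported, so these are my own last checks.

- **Pressed home:** the tool stayed at z = 0.0716 m, where I expected about 0.0713 m with the collar flush. The wrist force held steady at about 21 N upward, more than the spring alone, so the collar is bearing on the plate. I could not read the plunger itself.
- **Turned:** the jaws were at -12.6°, against about -13° for a turn square to the slots.
- **Grip:** the opening was 25 mm on the 26 mm head, and the head sat where it had since the grasp, so it hadn't slipped.
- **Other dies:** the last side picture shows the round die and the pin die still standing in the tray.
- **Disagreement:** the top and wrist cameras differed by 1 to 1.5 mm on where the socket and anvil were. I set the anvil over the keyhole from the wrist camera.
- **Side load:** about 5–6 N of sideways force remained on the tool while it was pressed home.

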